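Hold the recessed reset of the tripped vacuum channel

ROBOT

A 7-joint arm with a two-finger parallel gripper is mounted at the origin on the work surface. World frame = base frame: x ahead of the robot, y to its left, z up, the work surface at z = 0. Lengths are in m, angles in rad, forces in N, time in s.
With the tool pointing down it reaches from about 0.425 to 0.875 m from the base axis. Payload 4.7 kg.
Tool frame: the origin (TCP) lies between the finger pads; the fingertips stand 14 mm ahead of it and the grasp point (between the pads) lies 5 mm behind it; z points along the fingers, y is the line along which they close (so a half turn about z gives the same grasp; the last joint's range is limited). The gripper opens to 87 mm and grips with 3 to 60 N. Pads are 19 mm wide; open, the fingers measure 117 mm over their backs; the gripper's body (75 mm by 190 mm) begins 51 mm behind the grasp point.
Start: joints at [1.342, 0.321, -0.07, 1.45, 0.023, 1.371, -0.057], TCP at [0.156, -0.631, 0.237] pointing down, gripper open.
Joint ranges: [-2.86, 2.86], [-0.3, 2.09], [-1.38, 1.24], [0.06, 2.45], [-1.56, 4.7], [0.09, 2.05], [-2.69, 2.69]. Speed limits (rad/s): [2.57, 2.57, 3.14, 3.14, 3.14, 3.14, 3.14].

INTERFACE

Orientations are given as a rotation vector (axis times angle).
In Python, from bench import ctrl gives the robot as it stands.
- The arm moves only by the tool step_arm, never from a script. Its argument "commands" is a list of rows, each an object with "travel": the shift along the tool's x, y, z in m, a list of three; "turn": the turn, a rotation vector about the tool's x, y, z in degrees, a list of three. A call has 1 to 5 rows; each row is the pose to reach, as a shift and turn from the pose commanded when the call began, along the tool's axes at that moment; what a row does not reach only later rows make up. A row lasts 1/10 s, in which the tool goes at most 50 mm and 8.59 degrees, less where a joint would pass 70% of its speed; a pose out of reach is approached as far as the arm can. A call with a gripper value outside its range is refused whole. "gripper" is the opening, from 0 (shut) to 1 (fully open), set as the call begins (left out, the last holds). The fingers move at their own pace and stop on an object; "force" is the grip in N (left out, the last holds). Time passes only in rows, so rows that repeat a pose let the fingers close. It gives the time, the measured TCP pose, the force, the opening and the grip force at its end, in the units of the state.
- ctrl.get_state(): the state, without advancing time (a new reading comes with each control period).
- ctrl.get_image(name): name is "scene" or "side" or "wrist"; returns the picture (480x640x3 uint8, red, green, blue); there is no depth.
- ctrl.camera_model(name): a dict with "fx", "fy", "cx", "cy" (pixels), "R" (3x3) and "t" (3): a world point X has camera coordinates R X + t; the wrist camera has in their place "T_tool_cam" (4x4, takes a point from camera to tool coordinates, whose origin is the TCP and whose axes are the flange's). Camera axes: x right, y down, z forward; pixel columns grow to the right and rows downward; lengths in m; the calibration is good to about 2 mm. A picture is of the moment at which its call begins: read the wrist's pose just before it. camera_model takes no time and is no camera call.
- ctrl.close_job(): hands the job in; it is judged then, once.
The state is a dict: "time": time; "joint_positions": joint angles; "qd": joint speeds; "joint_torque": joint torques, N m; "position": TCP position; "tool_rot": TCP orientation; "ft_force": force on the tool from outside, world axes, zero at the start; "torque": the same for the moment, N m; "grip_width": opening from 0.0 (shut) to 1.0 (fully open); "grip_force": force on a finger pad.
Only numpy, scipy, OpenCV 4.12 (cv2) and the standard library are available. Lean on these libraries where they do the work, as an engineer would, in place of code of your own. Each camera call takes 0.05 s, during which the arm holds its last target. There are 200 camera calls.

TASK

One of the three channels of the vacuum controller has tripped: its lamp is red, the others are green. Take the yellow-handled stylus from its holder, reach it through the round port next to the red lamp and press the recessed reset button there right down, leaving the other two resets and the glassware and jar alone. Finish while still gripping the stylus and holding that button down.

Things in the scene. Friction and masses are not known exactly. Their poses are not given: they have to be found in the camera images.
- unit: vacuum controller fixed to the bench: white hood on a blue base, 170 x 270 x 95 mm (x, y, height); origin at the centre of its underside, on the bench. Its flat white top panel (9 mm thick, top face 95 mm above the bench) has three round through ports of 17 mm diameter in a row along its own y, 75 mm apart, and a lamp 55 mm beyond each port along its own +x (away from the robot).
- port_a (a point): centre of the mouth of port a at the panel's top face (the +y end of the row; 17 mm round hole, square black frame drawn round it, straight down). The top of its orange reset button, 26 mm in diameter, lies 25 mm below this point.
- port_b (a point): centre of the mouth of port b at the panel's top face (middle of the row; 17 mm round hole, square black frame drawn round it, straight down). The top of its orange reset button, 26 mm in diameter, lies 25 mm below this point.
- port_c (a point): centre of the mouth of port c at the panel's top face (the -y end of the row; 17 mm round hole, square black frame drawn round it, straight down). The top of its orange reset button, 26 mm in diameter, lies 25 mm below this point.
- reset_a (a joint): orange reset button under port a: 0 released, 0.007 m pressed right down (straight down); it springs back; starts to move at about 2 N, is fully down at about 5 N, then meets a hard stop.
- reset_b (a joint): orange reset button under port b: 0 released, 0.007 m pressed right down (straight down); it springs back; starts to move at about 2 N, is fully down at about 5 N, then meets a hard stop.
- reset_c (a joint): orange reset button under port c: 0 released, 0.007 m pressed right down (straight down); it springs back; starts to move at about 2 N, is fully down at about 5 N, then meets a hard stop.
- lamp_red: red lamp (22 mm round lens in a 26 mm steel rim, 11 mm high) on the panel behind the tripped channel's port, 55 mm from that port's centre along the unit's +x; origin at the centre of its underside on the panel. It may be behind any of the three ports.
- lamp_green_1: green lamp, same size, behind the port of a healthy channel; origin as the red one.
- lamp_green_2: green lamp, same size, behind the port of the other healthy channel; origin as the red one.
- holder_mouth (a point): centre of the top face of the stylus holder, a blue block 70 x 70 x 55 mm fixed to the bench, with an upright 12 mm hole through it; the stylus stands in it, its handle resting on this face.
- stylus_mid (a point): centre of the stylus handle. Handle: yellow square bar 16 x 16 mm, 80 mm long along its z (from 40 mm below to 40 mm above this point; black band near the top), x and y square to its faces; the stylus stands upright in the holder at the start. Mass about 50 g.
- stylus_tip (a point): tip of the stylus: end of its steel shaft, 7 mm in diameter and 52 mm long, in line with the handle; 92 mm below the handle's centre.
- bottle: white plastic jar, 72 mm wide, 120 mm tall, loose on the bench; origin at its underside. Leave alone.
- flask: conical glass flask, 80 mm wide, 120 mm tall, loose on the bench; origin at its underside. Leave alone.
- beaker: glass beaker, 66 mm wide, 85 mm tall, loose on the bench; origin at its underside. Leave alone.
There are look-alikes about, which are no part of the job. Of the things shaped like the part that bears stylus_mid, the yellow one is meant. Of the things that look like the part that bears holder_mouth, the larger one is meant.

How it is judged:
By the outcome, as a careful person would: the job done as asked, in the order asked, and still so for the second after the job is handed in, while the arm keeps its last pose, push and grip.
It also fails if it takes over 35 s, if anything falls off the work surface, if the arm or the gripper's body presses on something with over 40 N, if the wrist force passes 120 N, or if a joint passes its speed limit or range.

## Working session

There is one attempt and no reset: what is moved stays moved. The work goes in short steps, Python scripts to look and compute and a tool call to move; the robot and the scene stay as the last step left them, time stands still between calls to the robot, and variables do not carry over. Pictures are saved under pics/ and viewed, at most 10 in all, crops included, and the job is handed in when it is done.

Besides the shell and the picture viewer there is one more tool, called after "Call:" in YAML: its name, and indented under it one key for each argument. step_arm: Moves the arm, as the interface text tells. Its arguments: {"type":"object","properties":{"commands":{"type":"array"},"gripper":{"type":"number"},"force":{"type":"number"}},"required":["commands"]}

```bash
mkdir -p pics; cat > h.py <<'E'
import numpy as np, cv2
from bench import ctrl
from scipy.spatial.transform import Rotation as Ro
def snap(n,f):
    s=ctrl.get_state(); im=ctrl.get_image(n); cv2.imwrite(f,im[:,:,::-1]); return s,im
def cam(n,s=None):
    m=ctrl.camera_model(n); K=np.array([[m['fx'],0,m['cx']],[0,m['fy'],m['cy']],[0,0,1.]])
    if 'R' in m: return K,np.array(m['R']),np.array(m['t'])
    T=np.eye(4);T[:3,:3]=Ro.from_rotvec(s['tool_rot']).as_matrix();T[:3,3]=s['position']
    W=np.linalg.inv(T@np.array(m['T_tool_cam'])); return K,W[:3,:3],W[:3,3]
def ray(c,uv,z):
    K,R,t=c; d=R.T@np.linalg.inv(K)@[uv[0],uv[1],1]; o=-R.T@t
    return o+d*(z-o[2])/d[2]
def proj(c,X):
    K,R,t=c; p=K@(R@np.asarray(X)+t); return p[:2]/p[2]
E
python3 - <<'E'
from h import *
for n in('scene','side'):
    snap(n,f'pics/{n}0.png'); c=cam(n); print(n,-c[1].T@c[2])
s=ctrl.get_state();print(s)
E
```

```text
scene [ 0.89074504 -0.62774851  0.98391257]
side [-0.10557635  0.79386072  0.7927699 ]
{'time': 0.1, 'joint_positions': array([ 1.34210468,  0.3217426 , -0.07010438,  1.45156509,  0.02257964,
        1.37077424, -0.05692874]), 'qd': array([ 0.00018407, -0.00152375,  0.00020187, -0.00339452,  0.00126054,
        0.00286466,  0.00018369]), 'joint_torque': array([-4.65205339e-04, -4.92572558e+01, -4.05943561e-01, -3.13398528e+01,
       -6.40379847e-02,  3.95157037e-02,  4.81832558e-05]), 'position': array([ 0.15612899, -0.63048699,  0.235569  ]), 'tool_rot': array([-3.11680158e+00, -3.80258479e-01,  4.27073490e-04]), 'ft_force': array([-0.46542254,  0.68056495, -0.19503639]), 'torque': array([ 0.01029259,  0.01999386, -0.01022426]), 'grip_force': 0.0, 'grip_width': 0.995846101218552}
```

View pics/scene0.png

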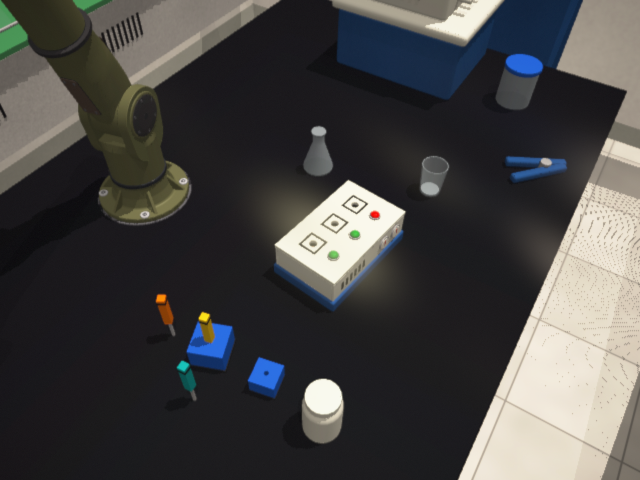

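View pics/side0.png

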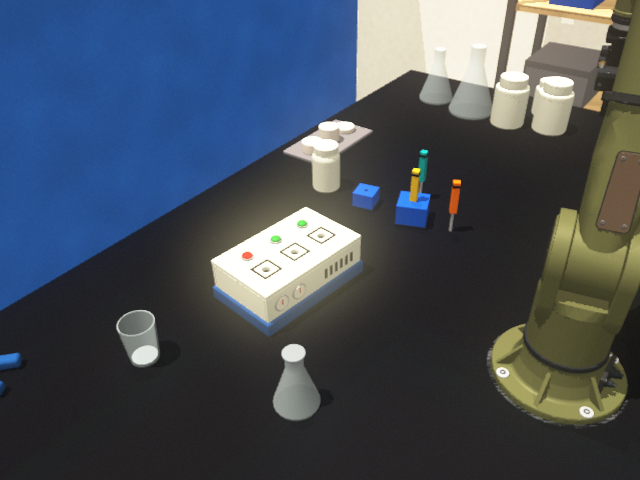

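The scene view shows the red lamp at (375,215), with its port at about (355,204). The side view has the lamp at (247,256) and the port at (266,268). There are three stylus shapes in the scene view: orange (164,305), yellow (206,325) and teal (187,375). The yellow one in the larger blue block (211,345) fits; the small block at (266,376) is the look-alike. I'll confirm this in one enlarged crop.

```bash
python3 - <<'E'
from h import *
a=cv2.imread('pics/scene0.png');b=cv2.imread('pics/side0.png')
f=lambda i,x,y,w,h:cv2.resize(i[y:y+h,x:x+w],(400,300),interpolation=cv2.INTER_CUBIC)
cv2.imwrite('pics/crop1.png',np.vstack([np.hstack([f(a,150,285,100,75+0),f(a,280,175,133,100)]),np.hstack([f(b,370,155,100,75),f(b,210,205,160,120)])]))
cs,cd=cam('scene'),cam('side')
for n,u,v,z in[('top',(205,317),(416,172),.135),('portred',(355,204.5),(266,268.5),.095),('portmid',(335,223.5),(294.5,251.5),.095),('portend',(313,243.5),(321,235.5),.095),('red',(375,215),(247,256),.1),('flasktop',(319,131),(293,352),.12),('jartop',(323,398),(326,148),.12)]:
    print(n,ray(cs,u,z).round(4),ray(cd,v,z).round(4))
print(proj(cs,[.156,-.63,.237]),proj(cd,[.156,-.63,.237]))
E
```

```text
top [ 0.4446 -0.2688  0.135 ] [ 0.4336 -0.2624  0.135 ]
portred [0.518  0.1632 0.095 ] [0.5147 0.1609 0.095 ]
portmid [0.5095 0.0885 0.095 ] [0.5043 0.0873 0.095 ]
portend [0.4993 0.0138 0.095 ] [0.4943 0.0135 0.095 ]
red [0.5734 0.1544 0.1   ] [0.5661 0.1574 0.1   ]
flasktop [0.3267 0.3168 0.12  ] [0.3213 0.3162 0.12  ]
jartop [ 0.7034 -0.2806  0.12  ] [ 0.6871 -0.2654  0.12  ]
[-113.00995956  365.73416604] [605.26546545 102.34342411]
```

View pics/crop1.png

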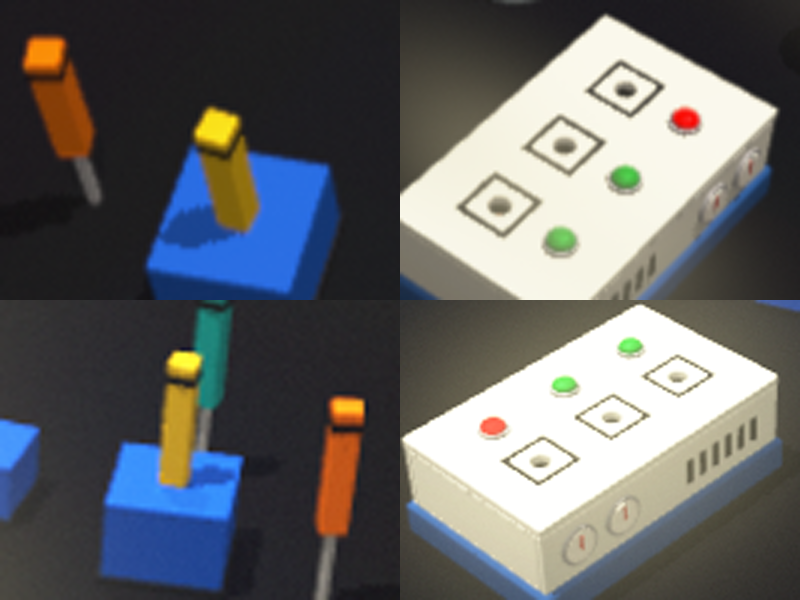

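The crop confirms it: the yellow handle stands in the larger block, with its top at scene (204.7,317.5). The red lamp is behind the far port (355,205), which is port_a at the +y end. Next I'll move above the stylus for a wrist view.

```bash
cat >> h.py <<'E'
def go(P,yaw=None):
    """travel/turn (tool axes) from the measured pose to tool-down at P with tool x at yaw deg"""
    s=ctrl.get_state(); R=Ro.from_rotvec(s['tool_rot']); D=R
    if yaw is not None: D=Ro.from_euler('z',yaw,degrees=True)*Ro.from_euler('x',180,degrees=True)
    x=R.as_matrix()[:,0]
    print('yaw now',np.degrees(np.arctan2(x[1],x[0])).round(2),'travel',R.inv().apply(np.array(P)-s['position']).round(4),'turn',np.degrees((R.inv()*D).as_rotvec()).round(2),'t',s['time'])
E
python3 - <<'E'
from h import *
cs,cd=cam('scene'),cam('side')
for n,u,v,z in[('orange',(162,297.5),(456,182),.13),('teal',(184,366),(424,153),.13),('bot',(209.5,340.5),(413.75,199.5),.055)]:
    print(n,ray(cs,u,z).round(4),ray(cd,v,z).round(4))
print(np.array(ctrl.camera_model('wrist')['T_tool_cam']).round(3),ctrl.camera_model('wrist')['fx'])
go([.439,-.266,.26],0)
E
```

```text
orange [ 0.3467 -0.2764  0.13  ] [ 0.3441 -0.2814  0.13  ]
teal [ 0.4747 -0.3623  0.13  ] [ 0.4676 -0.3616  0.13  ]
bot [ 0.4438 -0.2716  0.055 ] [ 0.4388 -0.2737  0.055 ]
[[-0.    -0.961 -0.278  0.076]
 [ 1.    -0.    -0.    -0.001]
 [ 0.    -0.278  0.961 -0.149]
 [ 0.     0.     0.     1.   ]] 357.6017262186455
yaw now 13.91 travel [ 0.3622 -0.2858 -0.024 ] turn [-0.1   0.02 13.91] t 0.1
```

Call:
step_arm:
  commands:
    - {"travel": [0.038,-0.03,-0.01],"turn": [0,0,3]}
    - {"travel": [0.076,-0.06,-0.02],"turn": [0,0,6]}
    - {"travel": [0.114,-0.09,-0.03],"turn": [0,0,9]}
    - {"travel": [0.152,-0.12,-0.04],"turn": [0,0,12]}
    - {"travel": [0.19,-0.15,-0.05],"turn": [0,0,13.9]}
  gripper: 1

```text
time: 0.6
position: [0.3054, -0.4378, 0.2866]
tool_rot: [-3.141, 0.003, 0.001]
ft_force: [0.4, 0.6, 0.6]
grip_width: 0.998
grip_force: 0.0
```

```bash
python3 -c "
from h import *
go([.44,-.27,.28],0)"
```

```text
yaw now -0.1 travel [ 0.1343 -0.168   0.0065] turn [-0.01  0.03 -0.1 ] t 0.6
```

Call:
step_arm:
  commands:
    - {"travel": [0.03,-0.037,0]}
    - {"travel": [0.06,-0.074,0]}
    - {"travel": [0.09,-0.112,0]}
    - {"travel": [0.12,-0.15,0.005]}
    - {"travel": [0.134,-0.168,0.006]}

```text
$.commands[0]: bad value
```

Call:
step_arm:
  commands:
    - {"travel": [0,0,0]}
    - {"travel": [0,0,0]}

```text
$.commands[0]: bad value
```

```bash
python3 - <<'E'
from h import *
s,im=snap('wrist','pics/w1.png'); c=cam('wrist',s); print(s['position'],s['time'])
np.savez('w1.npz',p=s['position'],r=s['tool_rot'])
print(proj(c,[.44,-.269,.135]),proj(c,[.44,-.269,.055]))
E
```

```text
[ 0.30538654 -0.43776905  0.28656256] 0.6
[97.86137162 56.84839051] [146.55483106  74.41768302]
```

View pics/w1.png

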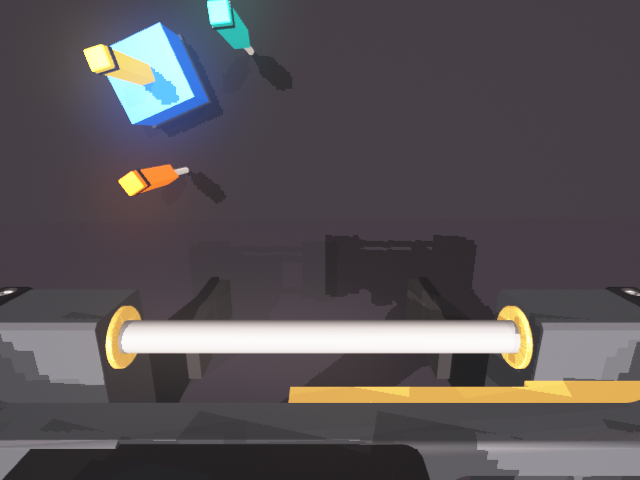

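The wrist picture shows the yellow top at (99,58), 1.5 px from my prediction. The block is turned about 25°. The move was refused because it had no "turn" entry, so I'll resend it.

Call:
step_arm:
  commands:
    - {"travel": [0.016,-0.042,0],"turn": [0,0,0]}
    - {"travel": [0.032,-0.084,0],"turn": [0,0,0]}
    - {"travel": [0.048,-0.126,0],"turn": [0,0,0]}
    - {"travel": [0.065,-0.168,0],"turn": [0,0,0]}
    - {"travel": [0.065,-0.168,0],"turn": [0,0,0]}

```text
time: 1.15
position: [0.3725, -0.2654, 0.2868]
tool_rot: [-3.14, -0.017, -0.002]
ft_force: [-0.4, -0.6, 0.5]
grip_width: 1.0
grip_force: 0.0
```

```bash
python3 - <<'E'
from h import *
s,im=snap('wrist','pics/w2.png'); c=cam('wrist',s); print(s['position'],s['time'],s['qd'].max())
np.savez('w2.npz',p=s['position'],r=s['tool_rot'])
p=proj(c,[.44,-.269,.1]);print(p)
x,y=np.clip((p-[100,75]).astype(int),0,[440,330]);print(x,y)
cv2.imwrite('pics/w2c.png',cv2.resize(im[y:y+150,x:x+200,::-1],(800,600),interpolation=cv2.INTER_CUBIC))
E
```

```text
[ 0.37251887 -0.26538621  0.28680283] 1.15 0.09467297800586832
[324.82516306 146.71326074]
224 71
```

View pics/w2c.png

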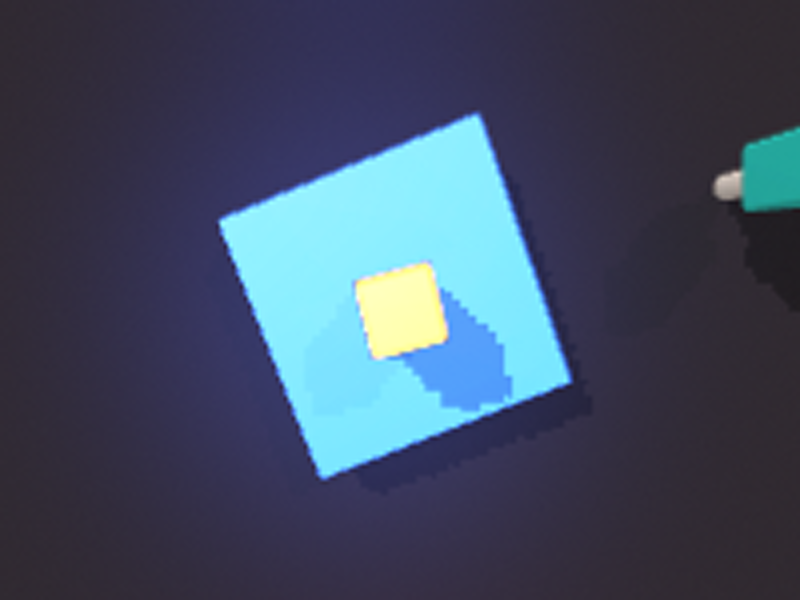

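The crop shows the square yellow top with corners at (355,283), (432,263), (448,342) and (374,359). The block's corners are (220,220), (480,113), (572,382) and (322,478).

```bash
python3 - <<'E'
from h import *
d=np.load('w2.npz'); c=cam('wrist',dict(position=d['p'],tool_rot=d['r']))
def quad(q,z):
    P=np.array([ray(c,np.array(u)/4+[224-.4,71-.4],z) for u in q]); m=P.mean(0)
    e=[P[(i+1)%4]-P[i] for i in range(4)]
    print(m.round(4),'len',[round(np.linalg.norm(x)*1e3,1) for x in e],'ang',[round(np.degrees(np.arctan2(x[1],x[0]))%90,1) for x in e]); return m
h=quad([(355,283),(432,263),(448,342),(374,359)],.135)
quad([(220,220),(480,113),(572,382),(322,478)],.055)
go([h[0],h[1],.2],0); 
E
```

```text
[ 0.4394 -0.2679  0.135 ] len [np.float64(16.0), np.float64(15.9), np.float64(15.5), np.float64(15.5)] ang [np.float64(14.6), np.float64(13.1), np.float64(13.3), np.float64(14.9)]
[ 0.4395 -0.268   0.055 ] len [np.float64(70.1), np.float64(70.3), np.float64(70.2), np.float64(70.0)] ang [np.float64(21.8), np.float64(21.7), np.float64(21.5), np.float64(21.6)]
yaw now 0.39 travel [ 0.0685 -0.0005  0.0867] turn [ 0.04 -0.    0.39] t 1.2
```

The handle measures 16 mm, centred at (0.4395,-0.268) and agreeing with the block's centre, with a yaw of about 14°. I'll align above it and then descend.

Call:
step_arm:
  commands:
    - {"travel": [0.025,0,0],"turn": [0,0,-5]}
    - {"travel": [0.05,0,0.01],"turn": [0,0,-10]}
    - {"travel": [0.0685,-0.0005,0.045],"turn": [0,0,-13.6]}
    - {"travel": [0.0685,-0.0005,0.08],"turn": [0,0,-13.6]}
    - {"travel": [0.0685,-0.0005,0.08],"turn": [0,0,-13.6]}

```text
time: 1.7
position: [0.4347, -0.2707, 0.2012]
tool_rot: [-3.113, -0.37, 0.013]
ft_force: [-1.3, -0.8, -0.6]
grip_width: 1.001
grip_force: 0.0
```

Call:
step_arm:
  commands:
    - {"travel": [0,0,0],"turn": [0,0,0]}
    - {"travel": [0,0,0],"turn": [0,0,0]}

```text
time: 1.9
position: [0.4385, -0.2725, 0.2085]
tool_rot: [3.118, 0.37, 0.003]
ft_force: [0.1, 0.1, 0.5]
grip_width: 1.0
grip_force: 0.0
```

```bash
python3 -c "
from h import *
go([.4395,-.268,.100],14)"
```

```text
yaw now 13.53 travel [ 0.0018 -0.0044  0.1085] turn [ 0.14 -0.1  -0.48] t 1.9
```

Call:
step_arm:
  commands:
    - {"travel": [0.0018,-0.0044,0.02],"turn": [0,0,0]}
    - {"travel": [0.0018,-0.0044,0.045],"turn": [0,0,0]}
    - {"travel": [0.0018,-0.0044,0.045],"turn": [0,0,0]}
    - {"travel": [0.0018,-0.0044,0.045],"turn": [0,0,0]}

```text
time: 2.3
position: [0.4392, -0.2672, 0.1632]
tool_rot: [3.118, 0.371, 0.002]
ft_force: [0.0, 0.3, 0.6]
grip_width: 1.001
grip_force: 0.0
```

```bash
python3 -c "
from h import *
go([.4395,-.268,.100],14)"
```

```text
yaw now 13.57 travel [0.     0.0007 0.0632] turn [ 0.1  -0.06 -0.43] t 2.3
```

Call:
step_arm:
  commands:
    - {"travel": [0,0.0005,0.02],"turn": [0,0,0]}
    - {"travel": [0,0.0005,0.04],"turn": [0,0,0]}
    - {"travel": [0,0.0005,0.063],"turn": [0,0,0]}
    - {"travel": [0,0.0005,0.063],"turn": [0,0,0]}
    - {"travel": [0,0.0005,0.063],"turn": [0,0,0]}

```text
time: 2.8
position: [0.4398, -0.2677, 0.1003]
tool_rot: [3.118, 0.372, 0.002]
ft_force: [-1.0, 0.1, 0.5]
grip_width: 1.002
grip_force: 0.0
```

Call:
step_arm:
  commands:
    - {"travel": [0,0,0],"turn": [0,0,0]}
    - {"travel": [0,0,0],"turn": [0,0,0]}
    - {"travel": [0,0,0],"turn": [0,0,0]}
    - {"travel": [0,0,0],"turn": [0,0,0]}
    - {"travel": [0,0,0],"turn": [0,0,0]}
  gripper: 0
  force: 35

```text
time: 3.3
position: [0.439, -0.267, 0.0988]
tool_rot: [3.119, 0.372, 0.0]
ft_force: [0.8, -0.5, -1.3]
grip_width: 0.633
grip_force: 0.0
```

Call:
step_arm:
  commands:
    - {"travel": [0,0,0],"turn": [0,0,0]}
    - {"travel": [0,0,0],"turn": [0,0,0]}
    - {"travel": [0,0,0],"turn": [0,0,0]}
    - {"travel": [0,0,0],"turn": [0,0,0]}
    - {"travel": [0,0,0],"turn": [0,0,0]}

```text
time: 3.8
position: [0.4389, -0.267, 0.0985]
tool_rot: [3.119, 0.372, -0.0]
ft_force: [-0.4, 0.3, -0.6]
grip_width: 0.179
grip_force: 35.0
```

The gripper has closed on the handle: the opening is 15.6 mm and the grip 35 N. Lifting straight up.

Call:
step_arm:
  commands:
    - {"travel": [0,0,-0.02],"turn": [0,0,0]}
    - {"travel": [0,0,-0.055],"turn": [0,0,0]}
    - {"travel": [0,0,-0.09],"turn": [0,0,0]}
    - {"travel": [0,0,-0.12],"turn": [0,0,0]}
    - {"travel": [0,0,-0.15],"turn": [0,0,0]}

```text
time: 4.3
position: [0.4387, -0.2668, 0.2498]
tool_rot: [3.119, 0.372, -0.0]
ft_force: [0.5, -0.1, -0.9]
grip_width: 0.181
grip_force: 35.0
```

Call:
step_arm:
  commands:
    - {"travel": [0,0,0],"turn": [0,0,0]}
    - {"travel": [0,0,0],"turn": [0,0,0]}

```text
time: 4.5
position: [0.439, -0.267, 0.2488]
tool_rot: [3.119, 0.372, 0.001]
ft_force: [0.3, 0.7, -1.2]
grip_width: 0.182
grip_force: 35.0
```

```bash
python3 -c "
from h import *
go([.44,.162,.25],0)"
```

```text
yaw now 13.61 travel [ 0.1019 -0.4167 -0.0015] turn [ 0.05 -0.03 13.61] t 4.5
```

Call:
step_arm:
  commands:
    - {"travel": [0.01,-0.04,0],"turn": [0,0,0]}
    - {"travel": [0.022,-0.082,0],"turn": [0,0,0]}
    - {"travel": [0.034,-0.126,0],"turn": [0,0,0]}
    - {"travel": [0.045,-0.17,0],"turn": [0,0,0]}
    - {"travel": [0.056,-0.21,0],"turn": [0,0,0]}

```text
time: 5.0
position: [0.4426, -0.0474, 0.2468]
tool_rot: [-3.118, -0.373, 0.004]
ft_force: [0.9, 0.2, -0.6]
grip_width: 0.178
grip_force: 35.0
```

Call:
step_arm:
  commands:
    - {"travel": [0.012,-0.044,0],"turn": [0,0,3]}
    - {"travel": [0.023,-0.088,0],"turn": [0,0,6]}
    - {"travel": [0.034,-0.13,0],"turn": [0,0,9]}
    - {"travel": [0.045,-0.17,0],"turn": [0,0,12]}
    - {"travel": [0.0555,-0.204,0],"turn": [0,0,13.6]}

```text
time: 5.5
position: [0.4484, 0.1637, 0.2471]
tool_rot: [3.141, -0.0, -0.003]
ft_force: [1.2, -0.4, -1.3]
grip_width: 0.18
grip_force: 35.0
```

Call:
step_arm:
  commands:
    - {"travel": [0,0,0],"turn": [0,0,0]}
    - {"travel": [0,0,0],"turn": [0,0,0]}
    - {"travel": [0,0,0],"turn": [0,0,0]}

```text
time: 5.8
position: [0.4495, 0.1601, 0.2474]
tool_rot: [3.141, -0.002, -0.003]
ft_force: [-0.3, 0.1, -1.4]
grip_width: 0.183
grip_force: 35.0
```

```bash
python3 - <<'E'
from h import *
s,im=snap('wrist','pics/w3.png'); c=cam('wrist',s); print(s['position'],s['tool_rot'],s['time'],abs(s['qd']).max())
np.savez('w3.npz',p=s['position'],r=s['tool_rot'])
print(proj(c,[.5165,.162,.095]),proj(c,[s['position'][0],s['position'][1],s['position'][2]-.097]))
E
```

```text
[0.44948872 0.16014233 0.24742683] [ 3.14077510e+00 -2.18997959e-03 -3.15289279e-03] 5.8 0.009120374787578512
[317.35664414 147.75240531] [319.95513753 246.49524311]
```

View pics/w3.png

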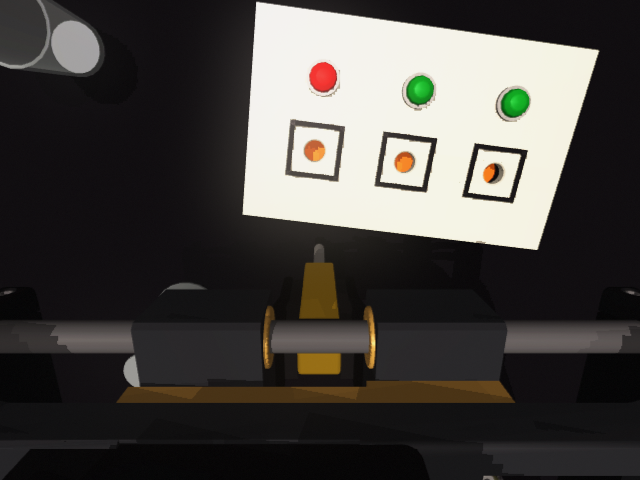

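The wrist view shows the red lamp at (323,77) with port_a below it at about (315,151). The stylus tip is at (319,246), as predicted. I'll enlarge the port.

```bash
python3 - <<'E'
import cv2
im=cv2.imread('pics/w3.png')
cv2.imwrite('pics/w3c.png',cv2.resize(im[110:200,265:365],(800,720),interpolation=cv2.INTER_CUBIC)[:600])
E
```

```text
(no output)
```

View pics/w3c.png

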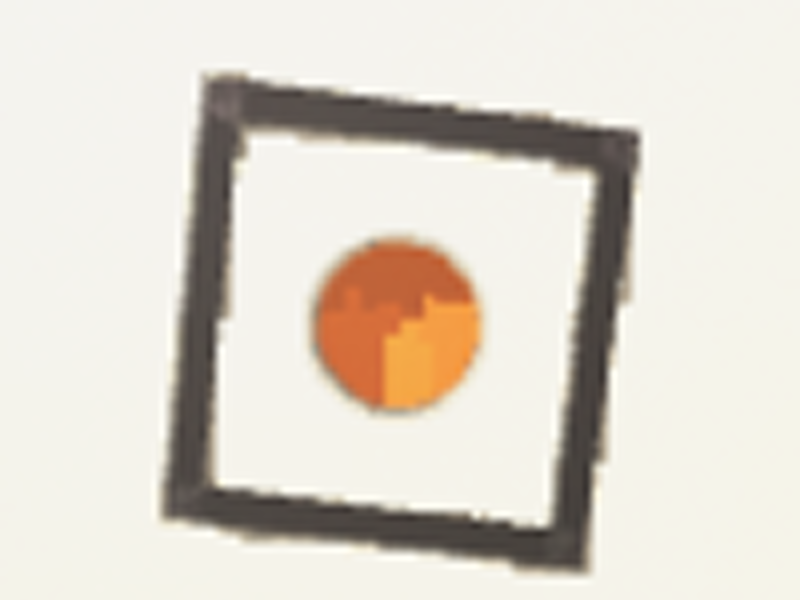

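The crop shows the whole hole, centred at (398,325), which is image (314.3,150.2).

```bash
python3 - <<'E'
from h import *
d=np.load('w3.npz'); c=cam('wrist',dict(position=d['p'],tool_rot=d['r']))
u=lambda x,y:(265+x/8-.44,110+y/8-.44)
h=ray(c,u(398,325),.095); print(h, 'dia',np.linalg.norm(ray(c,u(314,325),.095)-ray(c,u(482,325),.095)),np.linalg.norm(ray(c,u(398,237),.095)-ray(c,u(398,412),.095)))
fr=np.mean([ray(c,u(*q),.095) for q in[(205,75),(638,132),(588,570),(165,518)]],0);print('frame',fr)
im=cv2.imread('pics/w3.png'); cv2.imwrite('pics/tip3.png',cv2.resize(im[225:285,280:360],(800,600),interpolation=cv2.INTER_CUBIC))
go([h[0],h[1],.22],0)
E
```

```text
[0.51458157 0.16449201 0.095     ] dia 0.01713931668379635 0.017323254849353504
frame [0.51424194 0.16438275 0.095     ]
yaw now -0.12 travel [ 0.0649 -0.0046  0.0275] turn [ 0.04  0.09 -0.12] t 5.85
```

View pics/tip3.png

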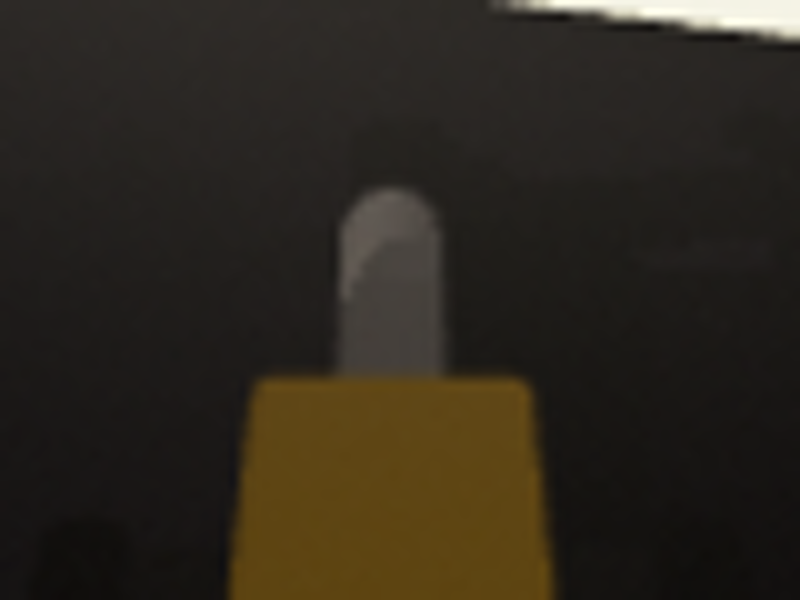

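The tip's end is at crop (390,187), which is image (318.6,243.3). I'll compare that with the model.

```bash
python3 - <<'E'
from h import *
d=np.load('w3.npz'); s=dict(position=d['p'],tool_rot=d['r']); c=cam('wrist',s)
R=Ro.from_rotvec(d['r'])
for dx,dy,L in[(0,0,.0955),(.002,0,.0955),(0,.002,.0955),(0,0,.0925)]:
    P=d['p']+R.apply([0.0035+dx,dy,L]); print(dx,dy,L,proj(c,P))
E
```

```text
0 0 0.0955 [320.07521382 242.67762292]
0.002 0 0.0955 [320.07711525 239.97770125]
0 0.002 0.0955 [322.88523145 242.67694765]
0 0 0.0925 [320.08889528 243.89011706]
```

The tip is about 1 mm off in tool −y, so I'll aim the TCP at (0.515,0.1635). Moving over the port first.

Call:
step_arm:
  commands:
    - {"travel": [0.022,-0.001,0],"turn": [0,0,0]}
    - {"travel": [0.044,-0.002,0.01],"turn": [0,0,0]}
    - {"travel": [0.0655,-0.0035,0.02],"turn": [0,0,0]}
    - {"travel": [0.0655,-0.0035,0.035],"turn": [0,0,0]}
    - {"travel": [0.0655,-0.0035,0.035],"turn": [0,0,0]}

```text
time: 6.35
position: [0.5137, 0.1635, 0.2107]
tool_rot: [3.141, -0.002, -0.009]
ft_force: [-1.2, -0.6, -0.7]
grip_width: 0.185
grip_force: 35.0
```

Call:
step_arm:
  commands:
    - {"travel": [0,0,0],"turn": [0,0,0]}
    - {"travel": [0,0,0],"turn": [0,0,0]}
    - {"travel": [0,0,0],"turn": [0,0,0]}

```text
time: 6.65
position: [0.5153, 0.1652, 0.2144]
tool_rot: [3.141, 0.0, 0.003]
ft_force: [0.2, -1.4, -0.2]
grip_width: 0.178
grip_force: 35.0
```

```bash
python3 - <<'E'
from h import *
s,im=snap('wrist','pics/w4.png'); go([.515,.1635,.1905],0); print(s['position'],s['ft_force'])
snap('scene','pics/s4.png'); b=ctrl.get_image('side')[:,:,::-1]
a=cv2.imread('pics/s4.png')
f=lambda i,x,y,w,h:cv2.resize(np.ascontiguousarray(i[y:y+h,x:x+w]),(400,300),interpolation=cv2.INTER_CUBIC)
cv2.imwrite('pics/m4.png',np.vstack([np.hstack([f(a,305,165,100,75),f(b,216,215,100,75)]),np.hstack([f(im[:,:,::-1],270,195,100,75),f(im[:,:,::-1],160,120,320,240)])]))
E
```

```text
yaw now 0.01 travel [-0.0004  0.0017  0.0238] turn [ 0.04 -0.09  0.01] t 6.7
[0.51528361 0.16519523 0.21439908] [ 0.1507763  -1.41063092 -0.16830746]
```

View pics/m4.png

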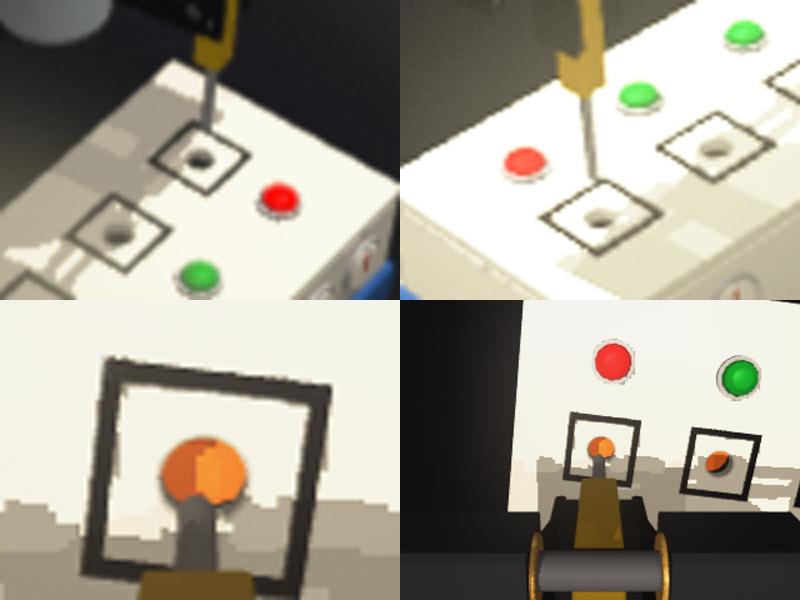

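The stylus hangs over port_a in all three views. In the wrist crop the hole centre is at image (320.3,237.6) and the tip's end at (318.6,243.3). I'll work out the fine offset.

```bash
python3 - <<'E'
from h import *
s=ctrl.get_state(); c=cam('wrist',s); R=Ro.from_rotvec(s['tool_rot'])
h=ray(c,(320.3,237.6),.095); t=ray(c,(318.6,243.3),s['position'][2]-.0955)-R.apply([.0035,0,0])
print(h,t,'travel to hole',R.inv().apply(h-t))
E
```

```text
[0.51613804 0.16488355 0.095     ] [0.5150302  0.16619958 0.11858851] travel to hole [0.00108098 0.00130266 0.0235905 ]
```

Call:
step_arm:
  commands:
    - {"travel": [0.001,0.0013,0.005],"turn": [0,0,0]}
    - {"travel": [0.001,0.0013,0.015],"turn": [0,0,0]}
    - {"travel": [0.001,0.0013,0.028],"turn": [0,0,0]}
    - {"travel": [0.001,0.0013,0.042],"turn": [0,0,0]}
    - {"travel": [0.001,0.0013,0.042],"turn": [0,0,0]}

```text
time: 7.3
position: [0.5145, 0.1632, 0.1685]
tool_rot: [3.141, 0.001, -0.008]
ft_force: [0.1, -0.5, -0.3]
grip_width: 0.184
grip_force: 35.0
```

Call:
step_arm:
  commands:
    - {"travel": [0,0,0.003],"turn": [0,0,0]}
    - {"travel": [0,0,0.005],"turn": [0,0,0]}
    - {"travel": [0,0,0.006],"turn": [0,0,0]}
    - {"travel": [0,0,0.006],"turn": [0,0,0]}

```text
time: 7.7
position: [0.5165, 0.164, 0.1657]
tool_rot: [3.142, 0.0, 0.001]
ft_force: [0.1, -0.7, -1.6]
grip_width: 0.185
grip_force: 35.0
```

Call:
step_arm:
  commands:
    - {"travel": [0,0,0.001],"turn": [0,0,0]}
    - {"travel": [0,0,0.002],"turn": [0,0,0]}
    - {"travel": [0,0,0.003],"turn": [0,0,0]}
    - {"travel": [0,0,0.003],"turn": [0,0,0]}
    - {"travel": [0,0,0.003],"turn": [0,0,0]}

```text
time: 8.2
position: [0.5166, 0.164, 0.1628]
tool_rot: [-3.141, -0.0, -0.001]
ft_force: [0.7, -0.0, 2.6]
grip_width: 0.179
grip_force: 35.0
```

Call:
step_arm:
  commands:
    - {"travel": [0,0,0.001],"turn": [0,0,0]}
    - {"travel": [0,0,0.002],"turn": [0,0,0]}
    - {"travel": [0,0,0.003],"turn": [0,0,0]}
    - {"travel": [0,0,0.003],"turn": [0,0,0]}
    - {"travel": [0,0,0.003],"turn": [0,0,0]}

```text
time: 8.7
position: [0.5166, 0.164, 0.1597]
tool_rot: [-3.142, -0.0, -0.001]
ft_force: [1.3, 0.3, 3.5]
grip_width: 0.18
grip_force: 35.0
```

Call:
step_arm:
  commands:
    - {"travel": [0,0,0.001],"turn": [0,0,0]}
    - {"travel": [0,0,0.002],"turn": [0,0,0]}
    - {"travel": [0,0,0.002],"turn": [0,0,0]}
    - {"travel": [0,0,0.002],"turn": [0,0,0]}

```text
time: 9.1
position: [0.5167, 0.1641, 0.1583]
tool_rot: [3.141, 0.0, 0.001]
ft_force: [-0.4, -0.7, 8.7]
grip_width: 0.177
grip_force: 35.0
```

Call:
step_arm:
  commands:
    - {"travel": [0,0,0.001],"turn": [0,0,0]}
    - {"travel": [0,0,0.001],"turn": [0,0,0]}
    - {"travel": [0,0,0.001],"turn": [0,0,0]}

```text
time: 9.4
position: [0.5167, 0.1641, 0.1582]
tool_rot: [3.141, 0.0, 0.002]
ft_force: [-1.9, -1.0, 14.2]
grip_width: 0.179
grip_force: 35.0
```

The force has jumped to 14 N while the TCP has stopped descending, so the button is on its hard stop. I'll check that it holds steady.

Call:
step_arm:
  commands:
    - {"travel": [0,0,0],"turn": [0,0,0]}
    - {"travel": [0,0,0],"turn": [0,0,0]}
    - {"travel": [0,0,0],"turn": [0,0,0]}
    - {"travel": [0,0,0],"turn": [0,0,0]}
    - {"travel": [0,0,0],"turn": [0,0,0]}

```text
time: 9.9
position: [0.5168, 0.1641, 0.1582]
tool_rot: [3.141, 0.0, 0.002]
ft_force: [-2.3, -1.4, 13.3]
grip_width: 0.18
grip_force: 35.0
```

```bash
python3 - <<'E'
from h import *
a=ctrl.get_image('scene')[:,:,::-1];b=ctrl.get_image('side')[:,:,::-1]
f=lambda i,x,y,w,h:cv2.resize(np.ascontiguousarray(i[y:y+h,x:x+w]),(400,300),interpolation=cv2.INTER_CUBIC)
cv2.imwrite('pics/m5.png',np.hstack([f(a,305,155,120,90),f(b,206,205,120,90)]))
s=ctrl.get_state();print(s['ft_force'],s['position'],s['grip_force'])
E
```

```text
[-1.30831527 -0.11058803 12.84519776] [0.51675834 0.16408988 0.15816313] 35.00228283461183
```

View pics/m5.png

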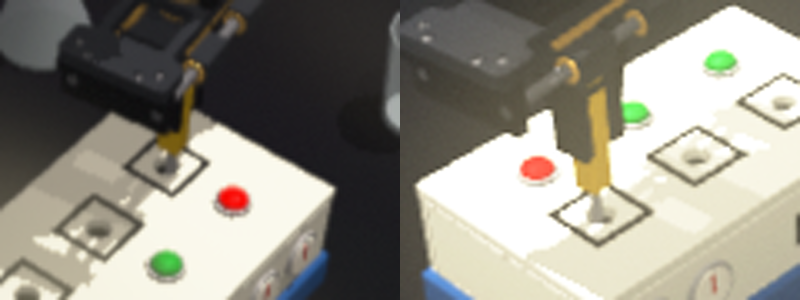

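The shaft is inside port_a next to the red lamp (scene crop (168,165), side crop (600,210)). It pushes steadily with 13 N at the expected full depth, so I'm handing in.

```bash
python3 -c "
from bench import ctrl
print(ctrl.close_job())"
```

```text
the job is handed in; nothing more can be done
None
```

I handed the job in at about 10 s with the yellow stylus gripped and the reset under port a (next to the red lamp) held against its hard stop at about 13 N; nothing else was touched.

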